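Show a cabinet-door stile to the inspection camera and line up its hinge knuckle

TASK

Pick up the loose door-stile piece and, about 15 cm straight in front of the inspection camera's lens and at its height, show it first the blue face and then, turned half round, the bare wood face, pausing a full second squarely on each. Then gently bring its hinge knuckle into the gap between the two knuckles of the white jamb block, upright and touching neither, so that all three holes line up for the pin, and finish while holding it there, still in the gripper. Leave the other things on the bench where they are.

Things in the scene. Friction and masses are not known exactly. Their poses are not given: they have to be found in the camera images.
- stile: Loose upright door-stile piece: wooden block 56 (its x) x 30 (its y) x 80 mm high, about 0.22 kg, standing on the bench. Origin: centre of its underside; z up. Its -y face (56 x 80 mm) is blue, its +y face bare light wood. Its +x edge carries a 3 mm steel hinge leaf with one knuckle. Grip it from above across its 30 mm thickness, over the origin.
- stile_hole (a point): Centre of the bore of the stile's knuckle, at (48, 0, 40) mm in the stile's frame; axes as the stile's. The knuckle is a vertical steel tube of 26 mm outer diameter and 12 mm bore, 26 mm long (27 to 53 mm above the stile's underside).
- stile_mid (a point): Centre of the stile's wooden block, 40 mm above its underside; axes as the stile's.
- jamb: White jamb block, 40 (x) x 44 (y) mm, top 116 mm above the bench, fixed on a black foot (100 x 90 x 10 mm). Origin: on the bench under the block's centre; z up. On its +x face a steel leaf carries two vertical knuckles, one above the other, 26 mm outer diameter, 12 mm bore, axis 40 mm to +x of the origin; the lower spans 33 to 57 mm above the bench, the upper 93 to 117 mm.
- jamb_hole (a point): On the axis of the jamb's knuckles in the middle of their 36 mm gap: (40, 0, 75) mm in the jamb's frame; axes as the jamb's. The stile's bore centre belongs here (5 mm spare above and below). Enter level from the jamb's +x side; with the stile's x opposed to the jamb's x all clears. The pin is 8 mm thick, so holes up to 4 mm out of line still take it.
- camera: White inspection camera, a 44 mm cube at the top of a thin post with a round black foot (70 mm), 162 mm high in all, fixed to the bench. Origin: on the bench under the post; z up. It looks along its own -x, through a black barrel with an orange ring.
- lens (a point): Front of the camera's lens, at (-34, 0, 140) mm in the camera's frame, 140 mm above the bench; axes as the camera's, so it looks along its -x.
- pad: Bystander: peach-coloured suture practice pad, 85 x 130 x 12 mm, loose. Origin: centre of its underside.
- case: Bystander: closed grey instrument case, 110 x 190 x 30 mm, loose. Origin: centre of its underside.
- jar: Bystander: amber glass jar with white cap, 64 mm across, 100 mm high, loose. Origin: centre of its underside.
- dish: Bystander: open steel dish, 80 x 130 x 20 mm, with a brass hinge pin and screws in it, loose. Origin: centre of its underside.
Mind the look-alikes: they are no part of the job. What is shaped like the camera but green, red or yellow is not meant.

How it is judged:
On the way, in this order (a step that is already met when the one before it is completed fails the run):
1. the held stile's blue face is shown to the lens (y of lens in the frame of stile between -0.25 and -0.08 m and x of lens in the frame of stile between -0.06 and 0.06 m and x of stile_mid in the frame of lens between -0.25 and -0.08 m and y of stile_mid in the frame of lens between -0.05 and 0.05 m and z of stile_mid in the frame of lens between -0.05 and 0.05 m and angle between stile's own z axis and vertical below 0.3 rad and contact force between the fingers and stile above 1 N), for 0.5 s.
2. the held stile's bare wood face is shown to the lens (y of lens in the frame of stile between 0.08 and 0.25 m and x of lens in the frame of stile between -0.06 and 0.06 m and x of stile_mid in the frame of lens between -0.25 and -0.08 m and y of stile_mid in the frame of lens between -0.05 and 0.05 m and z of stile_mid in the frame of lens between -0.05 and 0.05 m and angle between stile's own z axis and vertical below 0.3 rad and contact force between the fingers and stile above 1 N), for 0.5 s.
At the end, for the whole second after the job is handed in: The stile is held still in the fingers, its bore centre within 4 mm of the jamb knuckles' axis horizontally and within 4 mm of the middle of the gap in height, upright within 0.08 rad, and not leaning on the jamb (under 1.2 N), so the gripper alone carries it (horizontal distance between stile_hole and jamb_hole below 0.004 m and z of stile_hole in the frame of jamb_hole between -0.004 and 0.004 m and angle between the z axis of stile and the z axis of jamb, either way round below 0.08 rad and angle between stile's own z axis and vertical below 0.08 rad and contact force between the fingers and stile above 3 N and contact force between stile and jamb below 1.2 N and linear speed of stile below 0.02 m/s); the arm keeps its last pose, push and grip.
It fails at once if the pad is disturbed (moved over 20 mm) (distance of pad from where it was at the start of the episode above 0.02 m).
It fails at once if the case is disturbed (moved over 20 mm) (distance of case from where it was at the start of the episode above 0.02 m).
It fails at once if the jar is disturbed (moved over 20 mm) (distance of jar from where it was at the start of the episode above 0.02 m).
It fails at once if the dish is disturbed (moved over 20 mm) (distance of dish from where it was at the start of the episode above 0.02 m).
It fails at once if the stile is knocked hard against the jamb (over 20 N) (contact force between stile and jamb above 20 N).
It also fails if it takes over 51 s, if anything falls off the work surface, if the arm or the gripper's body presses on something with over 40 N, if the wrist force passes 120 N, or if a joint passes its speed limit or range.

ROBOT

A 6-joint arm with a two-finger parallel gripper is mounted at the origin on the work surface. World frame = base frame: x ahead of the robot, y to its left, z up, the work surface at z = 0. Lengths are in m, angles in rad, forces in N, time in s.
With the tool pointing down it reaches from about 0.35 to 0.975 m from the base axis. Payload 4.9 kg.
Tool frame: the origin (TCP) lies at the very end of the fingers, on their centre line; the grasp point (between the pads) lies 19 mm behind it (ctrl.grasp_offset is the distance from the TCP to the grasp point, in m); z points along the fingers, y is the line along which they close (so a half turn about z gives the same grasp; the last joint's range is limited). The gripper opens to 85 mm and grips with 20 to 120 N. Pads are 22 mm wide; open, the fingers measure 114 mm over their backs; the gripper's body (76 mm by 85 mm) begins 54 mm behind the grasp point. The pads swing forward as they close: fully open they stand 13 mm farther back than shut.
Start: joints at [-1.381, 0.053, 1.613, -0, 1.476, -0.119], TCP at [0.19, -0.595, 0.231] pointing down, gripper open.
Joint ranges: [-3.01, 3.01], [-1.01, 2.22], [0.06, 2.58], [-1.02, 4.17], [0.09, 2.62], [-3.14, 3.14]. Speed limits (rad/s): [2.57, 2.57, 3.14, 3.14, 3.14, 3.14].

INTERFACE

Orientations are given as a rotation vector (axis times angle).
In Python, from station import ctrl, optics gives the robot as it stands.
- The arm moves only by the shell command python3 -m handwheel 'ROWS' [OPENING] [FORCE]. ROWS is JSON, a list of rows, each an object of numbers: "tx", "ty", "tz": the shift along the tool's x, y, z in mm; "roll": the turn about the tool's z in rad. A call has 1 to 12 rows; each row shifts and turns the commanded pose from where the row before left it, along the tool's axes as they then stand; what a row does not reach is not made up. A row lasts 1/12 s, in which the tool goes at most 41.7 mm and 7.16 degrees, less where a joint would pass 70% of its speed; a pose out of reach is approached as far as the arm can. A call with a gripper value outside its range is refused whole. OPENING is the finger opening in mm, from 0 to 85.4, set as the call begins (- or left out, the last holds). The fingers move at their own pace and stop on an object; FORCE is the grip in N (left out, the last holds). Time passes only in rows, so rows that do not move let the fingers close. It gives the time, the measured TCP pose, the force, the opening and the grip force at its end, in the units of the state.
- ctrl.get_obs(): the state, without advancing time (a new reading comes with each control period).
- optics.get_image(name): name is "scene" or "top" or "wrist"; returns (picture, depth): 400x640x3 uint8, red, green, blue; 400x640 float32, m along the optical axis (not along the pixel's ray), 0 where there is no reading.
- optics.camera_params(name): a dict with "mtx" (3x3 intrinsics, pixels), "k1" (the pictures are not rectified: a ray, as slopes to the right and down, at radius r is drawn at 1 + k1 r^2 times it, then the intrinsics apply), "extrinsics" (4x4, takes a point from camera to world coordinates); the wrist camera has in their place "tool_from_camera" (4x4, takes a point from camera to tool coordinates, whose origin is the TCP and whose axes are the flange's). Camera axes: x right, y down, z forward; pixel columns grow to the right and rows downward; lengths in m; the calibration is good to about 2 mm. A picture is of the moment at which its call begins: read the wrist's pose just before it. camera_params takes no time and is no camera call.
- ctrl.finish_job(): hands the job in; it is judged then, once.
The state is a dict: "t": time; "q": joint angles; "dq": joint speeds; "effort": joint torques, N m; "tool_pos": TCP position; "tool_rot": TCP orientation; "contact_force": force on the tool from outside, world axes, zero at the start; "wrist_torque": the same for the moment, N m; "opening": finger opening in m; "grip_force": force on a finger pad.
Only numpy, scipy, OpenCV 4.12 (cv2) and the standard library are available. Lean on these libraries where they do the work, as an engineer would, in place of code of your own. Each camera call takes 0.05 s, during which the arm holds its last target. There are 200 camera calls.

## Working session

There is one attempt and no reset: what is moved stays moved. The work goes in short steps, Python scripts to look and compute and a shell command to move; the robot and the scene stay as the last step left them, time stands still between calls to the robot, and variables do not carry over. Pictures are saved under pics/ and viewed, at most 10 in all, crops included, and the job is handed in when it is done.

```bash
mkdir -p pics; ls
cat > h.py <<'E'
import numpy as np, cv2
from station import ctrl, optics
from scipy.spatial.transform import Rotation as R
def pose():
    o=ctrl.get_obs(); T=np.eye(4); T[:3,:3]=R.from_rotvec(o["tool_rot"]).as_matrix(); T[:3,3]=o["tool_pos"]; return T
def grab(name):
    T=pose(); im,d=optics.get_image(name); p=optics.camera_params(name)
    E=T@np.array(p["tool_from_camera"]) if name=="wrist" else np.array(p["extrinsics"])
    return im,d,np.array(p["mtx"]),p["k1"],E
def rays(uv,K,k1,E):
    uv=np.asarray(uv,float).reshape(-1,1,2)
    n=cv2.undistortPoints(uv,K,np.array([k1,0,0,0,0.]),None,None).reshape(-1,2)
    return E[:3,3], np.c_[n,np.ones(len(n))]@E[:3,:3].T
def onplane(uv,z,K,k1,E):
    o,r=rays(uv,K,k1,E); return o+r*((z-o[2])/r[:,2])[:,None]
def cloud(d,K,k1,E):
    h,w=d.shape; v,u=np.mgrid[:h,:w]
    o,r=rays(np.c_[u.ravel(),v.ravel()],K,k1,E)
    return (o+r*d.reshape(-1,1)).reshape(h,w,3)
def project(P,K,k1,E):
    M=np.linalg.inv(E); return cv2.projectPoints(np.asarray(P,float).reshape(-1,3),cv2.Rodrigues(M[:3,:3])[0],M[:3,3],K,np.array([k1,0,0,0,0.]))[0].reshape(-1,2)
def save(im,f): cv2.imwrite("pics/"+f,cv2.cvtColor(im,cv2.COLOR_RGB2BGR))
E
python3 - <<'E'
from h import *
for n in("scene","top"):
    im,d,K,k1,E=grab(n); save(im,n+"0.png"); np.savez("/tmp/%s0.npz"%n,im=im,d=d,K=K,k1=k1,E=E); print(n,K.round(1).tolist(),k1,E.round(3).tolist())
print(ctrl.get_obs())
E
```

```text
pics
scene [[520.4, 0.0, 317.5], [0.0, 520.4, 199.0], [0.0, 0.0, 1.0]] -0.14644480341949398 [[0.528, 0.706, -0.471, 1.292], [0.849, -0.45, 0.277, -0.383], [-0.016, -0.546, -0.838, 1.309], [0.0, 0.0, 0.0, 1.0]]
top [[363.6, 0.0, 315.4], [0.0, 363.6, 206.7], [0.0, 0.0, 1.0]] 0.014941346834278169 [[0.005, -0.998, 0.069, 0.54], [-1.0, -0.007, -0.023, 0.044], [0.024, -0.069, -0.997, 1.152], [0.0, 0.0, 0.0, 1.0]]
{'t': 0.1, 'q': array([-1.38097531e+00,  5.32617769e-02,  1.61416213e+00, -4.74402200e-05,
        1.47602589e+00, -1.19005471e-01]), 'dq': array([ 1.69578481e-03, -8.04408122e-04, -4.10642632e-03, -8.69502167e-04,
        6.33118714e-04,  5.39193660e-05]), 'effort': array([ 1.17419809e-04, -3.94898736e+01, -3.71364498e+01, -9.68330755e-05,
        3.89927358e-03, -1.65040240e-05]), 'tool_pos': array([ 0.18983838, -0.59486879,  0.23020074]), 'tool_rot': array([-3.10238046e+00, -4.82899888e-01,  1.77296770e-04]), 'contact_force': array([ 2.02550828e-01, -1.09924247e-03, -1.12022907e+00]), 'wrist_torque': array([-0.0132121 ,  0.01886039, -0.01023163]), 'grip_force': 0.0, 'opening': 0.08559352239999485}
```

View pics/scene0.png

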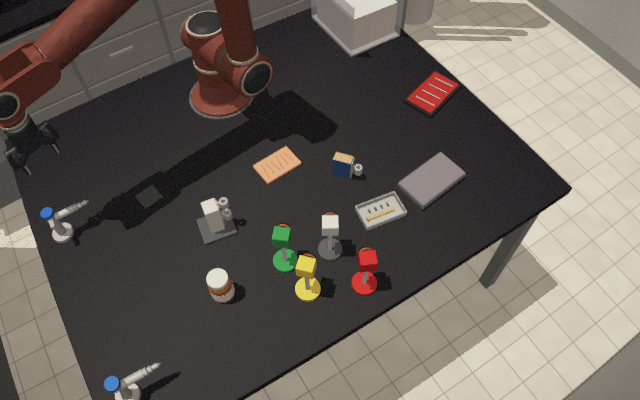

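View pics/top0.png

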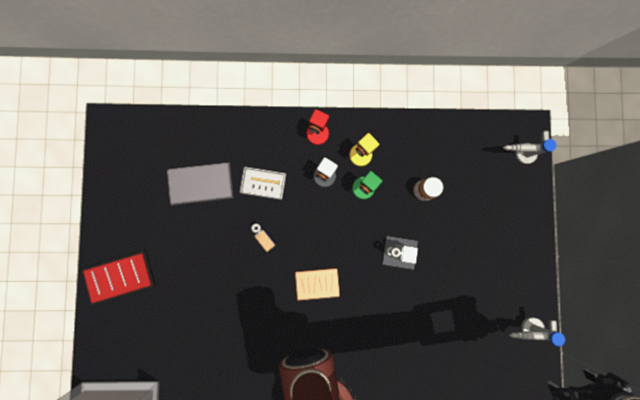

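The scene view shows the stile at (345,166) (top view (262,237)) and the jamb at (215,218) (top view (401,252)). There are four camera-shaped things in the top view: white (325,170), green (367,184), yellow (363,148) and red (318,127). The white one fits the description. I'll confirm that in a crop and measure.

Run:
```python
from h import *
S={n:np.load(f"/tmp/{n}0.npz") for n in("scene","top")}
def crop(n,c,w=45):
    im=S[n]["im"]; u,v=c; return cv2.resize(im[v-w:v+w,u-w:u+w],(260,260),interpolation=cv2.INTER_CUBIC)
m=np.vstack([np.hstack([crop("scene",(330,235)),crop("scene",(350,165),30),crop("scene",(217,218),30)]),np.hstack([crop("top",(330,170)),crop("top",(262,237),30),crop("top",(400,252),30)])])
save(m,"crop1.png")
for n in S:
    s=S[n]; P=cloud(s["d"],s["K"],float(s["k1"]),s["E"]); hsv=cv2.cvtColor(s["im"],cv2.COLOR_RGB2HSV)
    bench=P[(P[...,2]<.02)&(s["d"]>0)&(np.abs(P[...,1])<.5)&(P[...,0]>.3)&(P[...,0]<.9)]
    print(n,"bench z",np.median(bench[:,2]))
    for nm,(u0,u1,v0,v1),zs in {"scene":[("stile",(320,375,140,190),[(.03,.07),(.074,.09)]),("jamb",(190,240,190,245),[(.004,.015),(.08,.113),(.11,.125)]),("cam",(310,350,205,265),[(.004,.02),(.115,.155),(.156,.17)])],"top":[("stile",(240,285,215,260),[(.03,.07),(.074,.09)]),("jamb",(375,425,230,275),[(.004,.015),(.08,.113),(.11,.125)]),("cam",(305,345,150,190),[(.004,.02),(.115,.155),(.156,.17)])]}[n]:
        sub=P[v0:v1,u0:u1].reshape(-1,3)
        for a,b in zs:
            q=sub[(sub[:,2]>a)&(sub[:,2]<b)]
            if len(q)>5:
                (c,wh,an)=cv2.minAreaRect((q[:,:2]*1000).astype(np.float32)); print(nm,(a,b),len(q),np.round(c,1),np.round(wh,1),round(an,1),q.mean(0).round(4))
```

```text
scene bench z 0.00031050462743975604
stile (0.03, 0.07) 239 [537.8 168.4] [86.9 31.3] 58.9 [0.5386 0.1694 0.0493]
stile (0.074, 0.09) 173 [519.8 165.2] [60.7 37. ] 38.9 [0.5194 0.1637 0.0788]
jamb (0.004, 0.015) 730 [ 445.  -242.4] [150.9 199.2] 62.8 [ 0.4785 -0.2552  0.009 ]
jamb (0.08, 0.113) 150 [ 487.  -234.1] [66.9 49.7] 72.7 [ 0.496  -0.24    0.1006]
jamb (0.11, 0.125) 292 [ 484.1 -235.1] [70.5 51.7] 82.0 [ 0.4837 -0.2414  0.1169]
cam (0.004, 0.02) 624 [677.9  15.3] [114.4 195.3] 57.8 [ 0.7058 -0.0044  0.0101]
cam (0.115, 0.155) 159 [750.1 -43.1] [ 49.4 162.3] 42.0 [ 0.7363 -0.0283  0.1418]
cam (0.156, 0.17) 292 [755.2 -49.8] [ 49.1 162.1] 42.5 [ 0.7327 -0.028   0.162 ]
top bench z 0.00011075764996726356
stile (0.03, 0.07) 79 [528.7 174.9] [87.5 28.9] 38.2 [0.5414 0.1821 0.0519]
stile (0.074, 0.09) 209 [516.5 166.9] [57.8 30.6] 38.4 [0.5162 0.1667 0.0794]
jamb (0.004, 0.015) 572 [ 479.  -249.7] [137.5 157.4] 0.3 [ 0.4802 -0.2414  0.0095]
jamb (0.08, 0.113) 64 [ 490.7 -232.8] [43.9 68.9] 37.2 [ 0.4839 -0.2234  0.1027]
jamb (0.11, 0.125) 290 [ 481.8 -233.1] [73.7 43.4] 80.6 [ 0.4805 -0.2397  0.1161]
cam (0.004, 0.02) 192 [735.7 -11.9] [119.2 124.3] 0.4 [ 0.7105 -0.0091  0.0105]
cam (0.115, 0.155) 71 [700.5 -10.5] [33.9 58.2] 5.7 [0.6969 0.     0.1469]
cam (0.156, 0.17) 237 [713.6  -7.7] [43.9 53.8] 58.1 [ 0.7182 -0.0108  0.1611]
```

View pics/crop1.png

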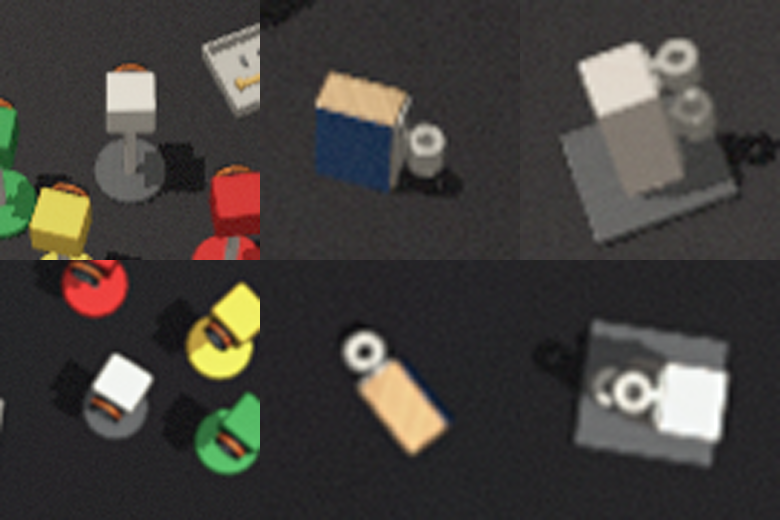

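The crop confirms it: the white head has a black barrel and orange ring pointing towards the robot, so it is the inspection camera. The stile has its blue side on world +x/−y, and its knuckle is on the far-left end. The jamb's knuckles point to +y.

```bash
cat >> h.py <<'E'
def go(x,y,z,yaw):
    "deltas in present tool axes: mm, rad (translate first, then roll)"
    T=pose(); d=T[:3,:3].T@(np.array([x,y,z])-T[:3,3])*1000
    y0=np.degrees(np.arctan2(T[1,0],T[0,0])); print("at",(T[:3,3]*1000).round(1),"yaw",y0.round(2),"tilt",np.degrees(np.arccos(-T[2,2])).round(2))
    dy=yaw-y0; print("t",d.round(1),"roll total",round(-np.radians(dy),3),"or wrapped",round(-np.radians((dy+180)%360-180),3))
E
python3 - <<'E'
from h import *
s=np.load("/tmp/top0.npz"); a=(s["K"],float(s["k1"]),s["E"]); im=s["im"]
hsv=cv2.cvtColor(im,cv2.COLOR_RGB2HSV)
def rect(mask,box,z,name):
    u0,u1,v0,v1=box; m=np.zeros(mask.shape,np.uint8); m[v0:v1,u0:u1]=mask[v0:v1,u0:u1]
    c=max(cv2.findContours(m,0,cv2.CHAIN_APPROX_NONE)[0],key=cv2.contourArea).reshape(-1,2)
    p=onplane(c,z,*a)[:,:2]*1000; r=cv2.minAreaRect(p.astype(np.float32)); print(name,[np.round(t,1) for t in r],len(c))
white=((hsv[...,1]<40)&(hsv[...,2]>190)).astype(np.uint8)
rect(white,(305,345,150,190),.162,"cam top")
rect(white,(375,425,230,275),.116,"jamb top+kn")
rect(white,(402,425,230,275),.116,"jamb top")
wood=((hsv[...,0]<25)&(hsv[...,1]>60)&(hsv[...,2]>120)).astype(np.uint8)
rect(wood,(240,285,215,260),.08,"stile top")
grey=((hsv[...,1]<60)&(hsv[...,2]>55)&(hsv[...,2]<130)).astype(np.uint8)
rect(grey,(305,345,165,195),.008,"cam foot")
org=((hsv[...,0]<18)&(hsv[...,1]>120)).astype(np.uint8)
rect(org,(305,345,150,190),.14,"ring")
print(np.array(optics.camera_params("wrist")["tool_from_camera"]).round(3).tolist(),optics.camera_params("wrist")["mtx"])
go(.517,.166,.23,218.4)
E
```

```text
cam top [array([718.7, -11.4]), array([42.7, 38.3]), np.float64(58.2)] 46
jamb top+kn [array([ 480.9, -233.3]), array([69.7, 42.9]), np.float64(80.9)] 74
jamb top [array([ 478.7, -247. ]), array([41.9, 42.9]), np.float64(80.9)] 53
stile top [array([514.3, 166.6]), array([57.7, 32.1]), np.float64(39.3)] 48
cam foot [array([718.1, -15.7]), array([75.1, 66.6]), np.float64(87.7)] 82
ring [array([697.6,   2.7]), array([30.4,  7.9]), np.float64(56.5)] 21
[[0.001, -0.963, -0.268, 0.068], [1.0, 0.001, 0.0, -0.001], [-0.0, -0.268, 0.963, -0.142], [0.0, 0.0, 0.0, 1.0]] [[298.80009128   0.         323.84275325]
 [  0.         298.80009128 202.7596354 ]
 [  0.           0.           1.        ]]
at [ 189.8 -594.9  230.2] yaw 17.69 tilt 0.11
t [ 542.9 -625.4    1.5] roll total -3.503 or wrapped 2.78
```

```bash
R='{"tx":22.6,"ty":-26}'
python3 -m handwheel '[{"tx":22.6,"ty":-26},{"tx":22.6,"ty":-26},{"tx":22.6,"ty":-26},{"tx":22.6,"ty":-26},{"tx":22.6,"ty":-26},{"tx":22.6,"ty":-26},{"tx":22.6,"ty":-26},{"tx":22.6,"ty":-26},{"tx":22.6,"ty":-26},{"tx":22.6,"ty":-26},{"tx":22.6,"ty":-26},{"tx":22.6,"ty":-26}]'
python3 -m handwheel '[{"tx":22.6,"ty":-26},{"tx":22.6,"ty":-26},{"tx":22.6,"ty":-26},{"tx":22.6,"ty":-26},{"tx":22.6,"ty":-26},{"tx":22.6,"ty":-26},{"tx":22.6,"ty":-26},{"tx":22.6,"ty":-26},{"tx":22.6,"ty":-26},{"tx":22.6,"ty":-26},{"tx":22.6,"ty":-26},{"tx":22.6,"ty":-26}]'
python3 -m handwheel '[{"roll":-0.12},{"roll":-0.12},{"roll":-0.12},{"roll":-0.12},{"roll":-0.12},{"roll":-0.12},{"roll":-0.12},{"roll":-0.12},{"roll":-0.12},{"roll":-0.12},{"roll":-0.12},{"roll":-0.12}]'
python3 -m handwheel '[{"roll":-0.12},{"roll":-0.12},{"roll":-0.12},{"roll":-0.12},{"roll":-0.12},{"roll":-0.12},{"roll":-0.12},{"roll":-0.12},{"roll":-0.12},{"roll":-0.12},{"roll":-0.12},{"roll":-0.12}]'
python3 -m handwheel '[{"roll":-0.12},{"roll":-0.12},{"roll":-0.12},{"roll":-0.12},{"roll":-0.12},{"roll":-0.023},{},{}]'
python3 - <<'E'
from h import *
go(.517,.166,.23,218.4)
im,d,K,k1,E=grab("wrist"); save(im,"w1.png"); np.savez("/tmp/w1.npz",im=im,d=d,K=K,k1=k1,E=E)
P=cloud(d,K,k1,E)
q=P[(P[...,2]>.074)&(P[...,2]<.09)&(np.hypot(P[...,0]-.517,P[...,1]-.166)<.07)]
print(len(q),[np.round(t,1) for t in cv2.minAreaRect((q[:,:2]*1000).astype(np.float32))],np.median(q[:,2]))
hsv=cv2.cvtColor(im,cv2.COLOR_RGB2HSV); wood=((hsv[...,0]<25)&(hsv[...,1]>60)&(hsv[...,2]>100)&(np.hypot(P[...,0]-.517,P[...,1]-.166)<.06)&(P[...,2]>.074)).astype(np.uint8)
c=max(cv2.findContours(wood,0,cv2.CHAIN_APPROX_NONE)[0],key=cv2.contourArea).reshape(-1,2)
print([np.round(t,1) for t in cv2.minAreaRect((onplane(c,.08,K,k1,E)[:,:2]*1000).astype(np.float32))])
E
```

```text
at [ 189.8 -594.9  230.2] yaw 17.69 tilt 0.11
t [ 542.9 -625.4    1.5] roll total -3.503 or wrapped 2.78
0 [array([0., 0.]), array([0., 0.]), np.float64(0.0)] nan$[0]: bad value
$[0]: bad value
$[0]: bad value
$[0]: bad value
$[0]: bad value
  return _methods._mean(a, axis=axis, dtype=dtype,
  ret = ret.dtype.type(ret / rcount)
Traceback (most recent call last):
ValueError: max() iterable argument is empty
```

View pics/w1.png

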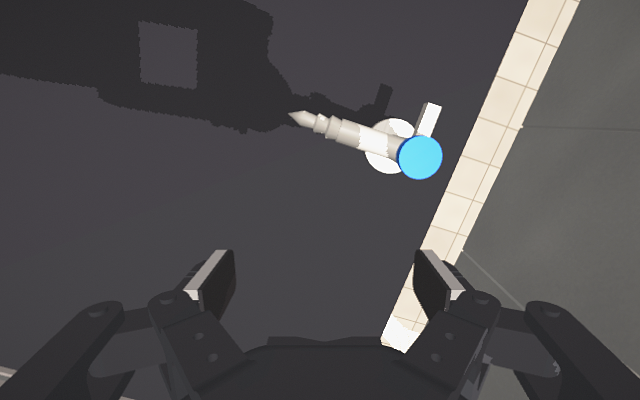

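The arm did not move: the rows were refused, probably because every row needs all four keys. The picture shows the bench corner, the fingers at (210,280) and (440,280), and a blue-ended tool that isn't part of the job at (419,157).

```bash
python3 -m handwheel '[{"tx":22.6,"ty":-26,"tz":0,"roll":0},{"tx":22.6,"ty":-26,"tz":0,"roll":0},{"tx":22.6,"ty":-26,"tz":0,"roll":0},{"tx":22.6,"ty":-26,"tz":0,"roll":0},{"tx":22.6,"ty":-26,"tz":0,"roll":0},{"tx":22.6,"ty":-26,"tz":0,"roll":0},{"tx":22.6,"ty":-26,"tz":0,"roll":0},{"tx":22.6,"ty":-26,"tz":0,"roll":0},{"tx":22.6,"ty":-26,"tz":0,"roll":0},{"tx":22.6,"ty":-26,"tz":0,"roll":0},{"tx":22.6,"ty":-26,"tz":0,"roll":0},{"tx":22.6,"ty":-26,"tz":0,"roll":0}]'
```

```text
t: 1.15
tool_pos: [0.3536, -0.2141, 0.2311]
tool_rot: [3.104, 0.482, 0.0]
contact_force: [0.2, -0.4, -0.5]
opening: 0.0853
grip_force: 0.0
```

```bash
python3 -m handwheel '[{"tx":22.6,"ty":-26,"tz":0,"roll":0},{"tx":22.6,"ty":-26,"tz":0,"roll":0},{"tx":22.6,"ty":-26,"tz":0,"roll":0},{"tx":22.6,"ty":-26,"tz":0,"roll":0},{"tx":22.6,"ty":-26,"tz":0,"roll":0},{"tx":22.6,"ty":-26,"tz":0,"roll":0},{"tx":22.6,"ty":-26,"tz":0,"roll":0},{"tx":22.6,"ty":-26,"tz":0,"roll":0},{"tx":22.6,"ty":-26,"tz":0,"roll":0},{"tx":22.6,"ty":-26,"tz":0,"roll":0},{"tx":22.6,"ty":-26,"tz":0,"roll":0},{"tx":22.6,"ty":-26,"tz":0,"roll":0}]' >/dev/null
python3 -m handwheel '[{"tx":0,"ty":0,"tz":0,"roll":-0.12},{"tx":0,"ty":0,"tz":0,"roll":-0.12},{"tx":0,"ty":0,"tz":0,"roll":-0.12},{"tx":0,"ty":0,"tz":0,"roll":-0.12},{"tx":0,"ty":0,"tz":0,"roll":-0.12},{"tx":0,"ty":0,"tz":0,"roll":-0.12},{"tx":0,"ty":0,"tz":0,"roll":-0.12},{"tx":0,"ty":0,"tz":0,"roll":-0.12},{"tx":0,"ty":0,"tz":0,"roll":-0.12},{"tx":0,"ty":0,"tz":0,"roll":-0.12},{"tx":0,"ty":0,"tz":0,"roll":-0.12},{"tx":0,"ty":0,"tz":0,"roll":-0.12}]' >/dev/null
python3 -m handwheel '[{"tx":0,"ty":0,"tz":0,"roll":-0.12},{"tx":0,"ty":0,"tz":0,"roll":-0.12},{"tx":0,"ty":0,"tz":0,"roll":-0.12},{"tx":0,"ty":0,"tz":0,"roll":-0.12},{"tx":0,"ty":0,"tz":0,"roll":-0.12},{"tx":0,"ty":0,"tz":0,"roll":-0.12},{"tx":0,"ty":0,"tz":0,"roll":-0.12},{"tx":0,"ty":0,"tz":0,"roll":-0.12},{"tx":0,"ty":0,"tz":0,"roll":-0.12},{"tx":0,"ty":0,"tz":0,"roll":-0.12},{"tx":0,"ty":0,"tz":0,"roll":-0.12},{"tx":0,"ty":0,"tz":0,"roll":-0.12}]' >/dev/null
python3 -m handwheel '[{"tx":0,"ty":0,"tz":0,"roll":-0.12},{"tx":0,"ty":0,"tz":0,"roll":-0.12},{"tx":0,"ty":0,"tz":0,"roll":-0.12},{"tx":0,"ty":0,"tz":0,"roll":-0.12},{"tx":0,"ty":0,"tz":0,"roll":-0.12},{"tx":0,"ty":0,"tz":0,"roll":-0.023},{"tx":0,"ty":0,"tz":0,"roll":0},{"tx":0,"ty":0,"tz":0,"roll":0}]'
cat > m.py <<'E'
from h import *
go(.517,.166,.23,218.4)
im,d,K,k1,E=grab("wrist"); save(im,"w2.png"); np.savez("/tmp/w2.npz",im=im,d=d,K=K,k1=k1,E=E)
P=cloud(d,K,k1,E)
q=P[(P[...,2]>.074)&(P[...,2]<.09)&(np.hypot(P[...,0]-.517,P[...,1]-.166)<.07)]
print(len(q),[np.round(t,1) for t in cv2.minAreaRect((q[:,:2]*1000).astype(np.float32))],np.median(q[:,2]))
hsv=cv2.cvtColor(im,cv2.COLOR_RGB2HSV); wood=((hsv[...,0]<25)&(hsv[...,1]>60)&(hsv[...,2]>100)&(np.hypot(P[...,0]-.517,P[...,1]-.166)<.06)&(P[...,2]>.074)).astype(np.uint8)
c=max(cv2.findContours(wood,0,cv2.CHAIN_APPROX_NONE)[0],key=cv2.contourArea).reshape(-1,2)
print([np.round(t,1) for t in cv2.minAreaRect((onplane(c,.08,K,k1,E)[:,:2]*1000).astype(np.float32))])
E
python3 m.py
```

```text
t: 4.82
tool_pos: [0.5169, 0.1639, 0.2311]
tool_rot: [1.03, -2.968, -0.0]
contact_force: [0.9, -0.1, 0.4]
opening: 0.0855
grip_force: 0.0
at [516.9 163.9 231.1] yaw -141.73 tilt 0.02
t [-1.4  1.6  1.1] roll total -6.286 or wrapped -0.002
1628 [array([518.1, 167.4]), array([59. , 29.6]), np.float64(39.1)] 0.07938708836762765
[array([527.2, 189.9]), array([10.1, 20. ]), np.float64(87.0)]
```

View pics/w2.png

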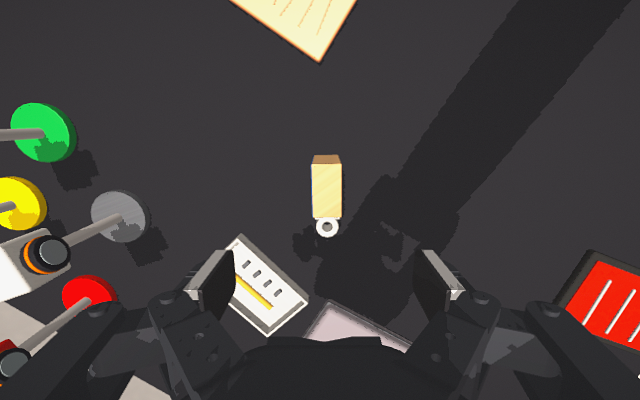

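The stile top is at (327,190) with its knuckle towards (327,227), and nothing stands near the fingers' path. Depth gives the block centre as about (517,166.7) mm, yaw 39°. Next: descend and grip.

```bash
python3 -m handwheel '[{"tx":-1.8,"ty":2.1,"tz":0,"roll":-0.013},{"tx":0,"ty":0,"tz":20,"roll":0},{"tx":0,"ty":0,"tz":20,"roll":0},{"tx":0,"ty":0,"tz":20,"roll":0},{"tx":0,"ty":0,"tz":20,"roll":0},{"tx":0,"ty":0,"tz":20,"roll":0},{"tx":0,"ty":0,"tz":20,"roll":0},{"tx":0,"ty":0,"tz":20,"roll":0},{"tx":0,"ty":0,"tz":20,"roll":0},{"tx":0,"ty":0,"tz":16,"roll":0},{"tx":0,"ty":0,"tz":16,"roll":0},{"tx":0,"ty":0,"tz":0,"roll":0}]'
python3 -m handwheel '[{"tx":0,"ty":0,"tz":0,"roll":0},{"tx":0,"ty":0,"tz":0,"roll":0},{"tx":0,"ty":0,"tz":0,"roll":0},{"tx":0,"ty":0,"tz":0,"roll":0},{"tx":0,"ty":0,"tz":0,"roll":0},{"tx":0,"ty":0,"tz":0,"roll":0},{"tx":0,"ty":0,"tz":0,"roll":0},{"tx":0,"ty":0,"tz":0,"roll":0},{"tx":0,"ty":0,"tz":0,"roll":0},{"tx":0,"ty":0,"tz":0,"roll":0}]' 10 70
```

```text
t: 5.87
tool_pos: [0.5143, 0.1663, 0.0356]
tool_rot: [1.05, -2.954, -0.002]
contact_force: [-0.3, -0.1, 0.3]
opening: 0.0852
grip_force: 0.0
t: 6.7
tool_pos: [0.5181, 0.1669, 0.0407]
tool_rot: [-1.052, 2.958, -0.0]
contact_force: [-1.2, 0.9, 6.0]
opening: 0.0291
grip_force: 69.7
```

```bash
python3 -m handwheel '[{"tx":0,"ty":0,"tz":-5,"roll":0},{"tx":0,"ty":0,"tz":-10,"roll":0},{"tx":0,"ty":0,"tz":-15,"roll":0},{"tx":0,"ty":0,"tz":-15,"roll":0},{"tx":0,"ty":0,"tz":-15,"roll":0},{"tx":0,"ty":0,"tz":-15,"roll":0},{"tx":0,"ty":0,"tz":-15,"roll":0},{"tx":0,"ty":0,"tz":-10,"roll":0},{"tx":0,"ty":0,"tz":0,"roll":0},{"tx":0,"ty":0,"tz":0,"roll":0}]'
python3 -c "
from h import *
go(.562,.085,.1405,238.2)"
```

```text
t: 7.53
tool_pos: [0.5172, 0.1667, 0.1396]
tool_rot: [-1.052, 2.959, -0.0]
contact_force: [-0.8, -0.9, -2.7]
opening: 0.0293
grip_force: 69.1
at [517.2 166.7 139.6] yaw -140.86 tilt 0.04
t [ 16.8 -91.6  -0.9] roll total -6.616 or wrapped -0.333
```

```bash
python3 -m handwheel '[{"tx":1.8,"ty":-8.6,"tz":0,"roll":0},{"tx":3,"ty":-16.6,"tz":0,"roll":0},{"tx":3,"ty":-16.6,"tz":0,"roll":0},{"tx":3,"ty":-16.6,"tz":0,"roll":0},{"tx":3,"ty":-16.6,"tz":0,"roll":0},{"tx":3,"ty":-16.6,"tz":0,"roll":0},{"tx":0,"ty":0,"tz":0,"roll":-0.08},{"tx":0,"ty":0,"tz":0,"roll":-0.08},{"tx":0,"ty":0,"tz":0,"roll":-0.08},{"tx":0,"ty":0,"tz":0,"roll":-0.093},{"tx":0,"ty":0,"tz":0,"roll":0},{"tx":0,"ty":0,"tz":0,"roll":0}]'
python3 -m handwheel '[{"tx":0,"ty":0,"tz":0,"roll":0},{"tx":0,"ty":0,"tz":0,"roll":0},{"tx":0,"ty":0,"tz":0,"roll":0},{"tx":0,"ty":0,"tz":0,"roll":0},{"tx":0,"ty":0,"tz":0,"roll":0},{"tx":0,"ty":0,"tz":0,"roll":0},{"tx":0,"ty":0,"tz":0,"roll":0},{"tx":0,"ty":0,"tz":0,"roll":0},{"tx":0,"ty":0,"tz":0,"roll":0},{"tx":0,"ty":0,"tz":0,"roll":0},{"tx":0,"ty":0,"tz":0,"roll":0},{"tx":0,"ty":0,"tz":0,"roll":0}]'
python3 - <<'E'
from h import *
go(.562,.085,.1405,58.2)
for n in("scene","top"):
    im,d,K,k1,E=grab(n); np.savez("/tmp/%s1.npz"%n,im=im,d=d,K=K,k1=k1,E=E)
    a=cv2.resize(im[140:280,250:400] if n=="scene" else im[120:260,240:390],None,fx=2.6,fy=2.6); L=a if n=="scene" else np.hstack([L,a])
save(L,"show1.png")
E
```

```text
t: 8.53
tool_pos: [0.5613, 0.0845, 0.1379]
tool_rot: [1.524, -2.745, -0.001]
contact_force: [0.1, 0.1, -1.8]
opening: 0.0293
grip_force: 69.6
t: 9.53
tool_pos: [0.562, 0.085, 0.1393]
tool_rot: [-1.528, 2.745, 0.0]
contact_force: [-0.6, -0.3, -3.5]
opening: 0.0296
grip_force: 69.6
at [562.   85.  139.3] yaw -121.78 tilt 0.0
t [ 0.  -0.  -1.2] roll total -3.141 or wrapped -3.141
```

View pics/show1.png

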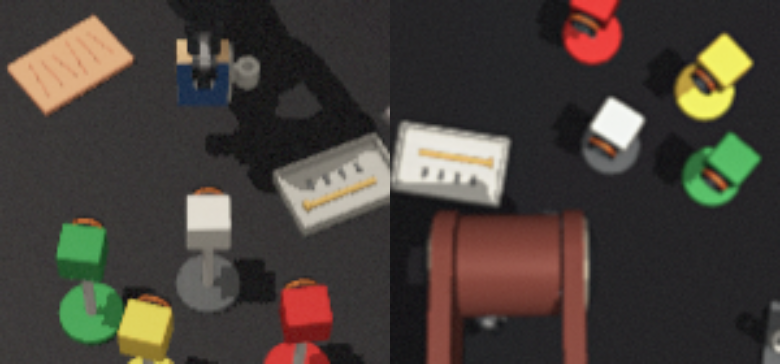

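The blue face (crop (203,85)) is square to the white camera. Now the half turn, then hold.

```bash
python3 -m handwheel '[{"tx":0,"ty":0,"tz":0,"roll":0.1},{"tx":0,"ty":0,"tz":0,"roll":0.12},{"tx":0,"ty":0,"tz":0,"roll":0.12},{"tx":0,"ty":0,"tz":0,"roll":0.12},{"tx":0,"ty":0,"tz":0,"roll":0.12},{"tx":0,"ty":0,"tz":0,"roll":0.12},{"tx":0,"ty":0,"tz":0,"roll":0.12},{"tx":0,"ty":0,"tz":0,"roll":0.12},{"tx":0,"ty":0,"tz":0,"roll":0.12},{"tx":0,"ty":0,"tz":0,"roll":0.12},{"tx":0,"ty":0,"tz":0,"roll":0.12},{"tx":0,"ty":0,"tz":0,"roll":0.12}]' >/dev/null
python3 -m handwheel '[{"tx":0,"ty":0,"tz":0,"roll":0.12},{"tx":0,"ty":0,"tz":0,"roll":0.12},{"tx":0,"ty":0,"tz":0,"roll":0.12},{"tx":0,"ty":0,"tz":0,"roll":0.12},{"tx":0,"ty":0,"tz":0,"roll":0.12},{"tx":0,"ty":0,"tz":0,"roll":0.12},{"tx":0,"ty":0,"tz":0,"roll":0.12},{"tx":0,"ty":0,"tz":0,"roll":0.12},{"tx":0,"ty":0,"tz":0,"roll":0.12},{"tx":0,"ty":0,"tz":0,"roll":0.12},{"tx":0,"ty":0,"tz":0,"roll":0.12},{"tx":0,"ty":0,"tz":0,"roll":0.12}]' >/dev/null
python3 -m handwheel '[{"tx":0,"ty":0,"tz":0,"roll":0.12},{"tx":0,"ty":0,"tz":0,"roll":0.12},{"tx":0,"ty":0,"tz":0,"roll":0.041},{"tx":0,"ty":0,"tz":0,"roll":0},{"tx":0,"ty":0,"tz":0,"roll":0},{"tx":0,"ty":0,"tz":0,"roll":0},{"tx":0,"ty":0,"tz":0,"roll":0},{"tx":0,"ty":0,"tz":0,"roll":0},{"tx":0,"ty":0,"tz":0,"roll":0},{"tx":0,"ty":0,"tz":0,"roll":0},{"tx":0,"ty":0,"tz":0,"roll":0},{"tx":0,"ty":0,"tz":0,"roll":0}]'
python3 -m handwheel '[{"tx":0,"ty":0,"tz":0,"roll":0},{"tx":0,"ty":0,"tz":0,"roll":0},{"tx":0,"ty":0,"tz":0,"roll":0},{"tx":0,"ty":0,"tz":0,"roll":0},{"tx":0,"ty":0,"tz":0,"roll":0},{"tx":0,"ty":0,"tz":0,"roll":0}]'
python3 - <<'E'
from h import *
go(.560,.0845,.20,81)
im,d,K,k1,E=grab("wrist"); save(im,"w3.png"); np.savez("/tmp/w3.npz",im=im,d=d,K=K,k1=k1,E=E,T=pose())
im,d,K,k1,E=grab("scene"); np.savez("/tmp/s3.npz",im=im,d=d,K=K,k1=k1,E=E)
E
```

```text
t: 12.63
tool_pos: [0.562, 0.085, 0.1393]
tool_rot: [2.744, 1.529, 0.0]
contact_force: [0.4, -0.1, -2.5]
opening: 0.0294
grip_force: 69.6
t: 13.13
tool_pos: [0.562, 0.085, 0.1393]
tool_rot: [2.744, 1.529, 0.0]
contact_force: [-0.5, -0.9, -2.6]
opening: 0.0293
grip_force: 69.6
at [562.   85.  139.3] yaw 58.26 tilt 0.0
t [ -1.5  -1.4 -60.7] roll total -0.397 or wrapped -0.397
```

View pics/w3.png

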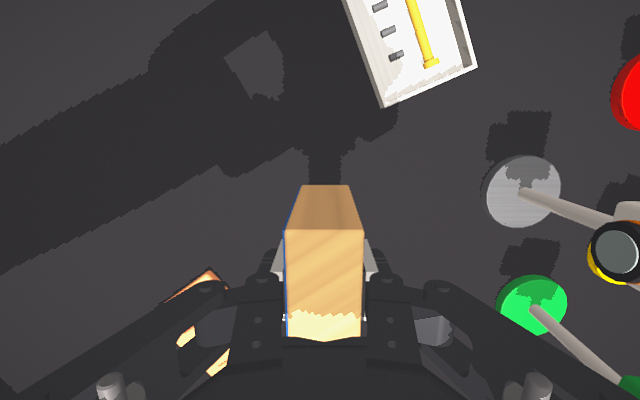

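The bare wood face now points at the white camera (foot (523,190)). The gripped block's top-face edge is at row 230 and its lower end edge at row 185. Next I measure the stile in the tool frame.

Run:
```python
from h import *
s=np.load("/tmp/w3.npz"); P=cloud(s["d"],s["K"],float(s["k1"]),s["E"]); Ti=np.linalg.inv(s["T"])
Q=(P@Ti[:3,:3].T+Ti[:3,3])*1000
hsv=cv2.cvtColor(s["im"],cv2.COLOR_RGB2HSV)
top=Q[235:305,292:356].reshape(-1,3); end=Q[190:226,300:346].reshape(-1,3)
for n,q in("top",top),("end",end):
    c=q.mean(0); w=np.linalg.svd(q-c,full_matrices=False)[2][2]; print(n,c.round(2),np.median(q,0).round(2),"normal",w.round(4))
for v in (232,240,260,280,300):  # block's side limits along rows
    r=Q[v]; u=np.where((np.abs(r[:,2]-np.median(top[:,2]))<4)&(np.abs(r[:,1])<25))[0]; print(v,u.min(),u.max(),r[u.min()].round(1),r[u.max()].round(1))
col=Q[:,324]
for v in range(182,238,4): print(v,col[v].round(1))
# hole axis from scene view: steel knuckle
s=np.load("/tmp/s3.npz"); P=cloud(s["d"],s["K"],float(s["k1"]),s["E"]); Q=(P@Ti[:3,:3].T+Ti[:3,3])*1000
m=(Q[...,0]<-30)&(Q[...,0]>-70)&(abs(Q[...,1])<22)&(Q[...,2]<25)&(Q[...,2]>-70)&(s["d"]>0); q=Q[m]; print("scene knuckle pts",len(q),q.min(0),q.max(0),q.mean(0))
```

```text
top [ 13.2   -0.39 -39.15] [ 13.24  -0.35 -38.79] normal [0.3574 0.0075 0.9339]
end [29.88 -0.85 -9.58] [ 29.65  -0.67 -10.92] normal [-0.9971 -0.001  -0.0765]
232 282 363 [ 28.  -15.9 -37.6] [ 28.6  14.2 -39. ]
240 282 363 [ 24.9 -16.  -37.7] [ 24.5  14.6 -36.8]
260 283 362 [ 16.7 -15.9 -37.9] [ 17.   14.3 -38.5]
280 279 368 [  8.3 -17.7 -38.2] [  8.3  17.  -38.2]
300 281 366 [  2.4 -16.5 -42.7] [  2.5  15.8 -42.7]
182 [ 10.6   0.  140.2]
186 [29.8 -0.1 34.6]
190 [29.5 -0.1 25. ]
194 [29.7 -0.1 14.7]
198 [29.7 -0.1  6.4]
202 [29.7 -0.2 -1.6]
206 [29.8 -0.2 -8.9]
210 [ 29.3  -0.2 -13.7]
214 [ 29.4  -0.2 -19.7]
218 [ 29.9  -0.2 -26.6]
222 [ 29.7  -0.2 -31. ]
226 [ 29.7  -0.2 -35.8]
230 [ 29.1  -0.2 -38.3]
234 [ 27.2  -0.2 -37.4]
scene knuckle pts 114 [-60.14176254 -13.58687007 -36.4508011 ] [-31.35312291  14.66444246  24.58024073] [-44.86209994   4.22732759  -6.5964848 ]
```

```bash
python3 -m handwheel '[{"tx":0,"ty":0,"tz":-10,"roll":0},{"tx":0,"ty":0,"tz":-20,"roll":-0.05},{"tx":0,"ty":0,"tz":-20,"roll":-0.1},{"tx":0,"ty":0,"tz":-20,"roll":-0.1},{"tx":0,"ty":0,"tz":-20,"roll":-0.1},{"tx":0,"ty":0,"tz":-10,"roll":-0.047}]' >/dev/null
python3 -m handwheel '[{"tx":-20,"ty":-1.5,"tz":0,"roll":0},{"tx":-34,"ty":-2.5,"tz":0,"roll":0},{"tx":-37,"ty":-2.5,"tz":0,"roll":0},{"tx":-37,"ty":-2.5,"tz":0,"roll":0},{"tx":-37,"ty":-2.5,"tz":0,"roll":0},{"tx":-37,"ty":-2.5,"tz":0,"roll":0},{"tx":-37,"ty":-2.5,"tz":0,"roll":0},{"tx":-37,"ty":-2.5,"tz":0,"roll":0},{"tx":-37,"ty":-2.5,"tz":0,"roll":0},{"tx":-37,"ty":-2.5,"tz":0,"roll":0},{"tx":-37,"ty":-2.5,"tz":0,"roll":0},{"tx":-26,"ty":-2.5,"tz":0,"roll":0}]' >/dev/null
python3 -m handwheel '[{"tx":0,"ty":0,"tz":0,"roll":0},{"tx":0,"ty":0,"tz":0,"roll":0},{"tx":0,"ty":0,"tz":0,"roll":0},{"tx":0,"ty":0,"tz":0,"roll":0},{"tx":0,"ty":0,"tz":0,"roll":0},{"tx":0,"ty":0,"tz":0,"roll":0}]'
python3 - <<'E'
from h import *
go(.4685,-.3185,.24,81)
T=pose();im,d,K,k1,E=grab("wrist"); save(im,"w4.png"); np.savez("/tmp/w4.npz",im=im,d=d,K=K,k1=k1,E=E,T=T)
E
```

```text
t: 15.23
tool_pos: [0.4691, -0.3174, 0.2395]
tool_rot: [2.387, 2.042, 0.0]
contact_force: [-0.0, -1.3, -2.4]
opening: 0.0295
grip_force: 69.7
at [ 469.1 -317.4  239.5] yaw 81.1 tilt 0.01
t [-1.2 -0.5 -0.5] roll total 0.002 or wrapped 0.002
```

View pics/w4.png

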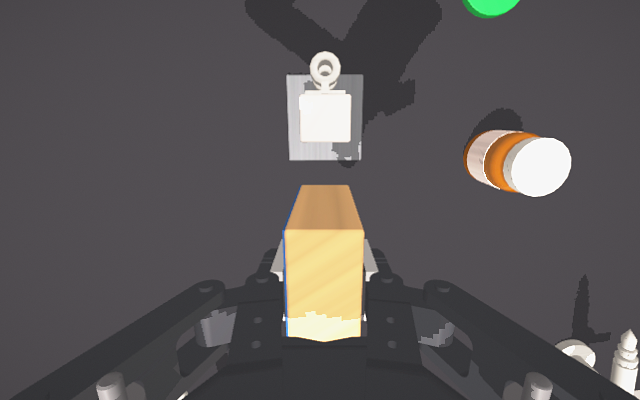

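The jamb's white top is at cols 299–351, rows 92–142, and its upper knuckle ring is at (325,68), with the stile in hand in the same view. Measure both the same way.

Run:
```python
from h import *
s=np.load("/tmp/w4.npz"); im=s["im"]; K=s["K"];k1=float(s["k1"]);E=s["E"];T=s["T"];Ti=np.linalg.inv(T); a=(K,k1,E)
P=cloud(s["d"],*a); tool=lambda p:(np.asarray(p)@Ti[:3,:3].T+Ti[:3,3])*1000
Q=tool(P); g=cv2.cvtColor(im,cv2.COLOR_RGB2GRAY)
print("block top z",np.median(P[98:138,305:346,2]), "bench",np.median(P[150:170,200:260,2]), "foot",np.median(P[100:150,291:296,2]))
z=np.median(P[98:138,305:346,2])
m=np.zeros_like(g); m[94:150,285:365]=(g[94:150,285:365]>205); m[:98,:]=0
c=max(cv2.findContours(m,0,cv2.CHAIN_APPROX_NONE)[0],key=cv2.contourArea).reshape(-1,2); print("block px",c.min(0),c.max(0))
r=cv2.minAreaRect((tool(onplane(c,.116,*a))[:,:2]).astype(np.float32)); print("block rect tool (top row cut)",[np.round(t,2) for t in r])
# rows left/right edges subpixel-ish
for v in (102,110,118,126,134):
    row=g[v].astype(float); gr=np.diff(row); l=285+gr[285:315].argmax()+.5; rr=335+gr[335:365].argmin()+.5
    print(v,l,rr,tool(onplane([[l,v],[rr,v]],.116,*a)).round(1)[:,:2].tolist())
for u in (305,315,335,345):
    col=g[:,u].astype(float); gr=np.diff(col); b=130+gr[130:150].argmin()+.5; t=84+gr[84:100].argmax()+.5; print(u,t,b,tool(onplane([[u,t],[u,b]],.116,*a)).round(1)[:,:2].tolist())
# bore dark blob of the upper knuckle
sub=cv2.resize(g[48:95,305:347],None,fx=8,fy=8,interpolation=cv2.INTER_CUBIC); save(cv2.cvtColor(sub,cv2.COLOR_GRAY2RGB),"kn.png")
ring=(P[...,2]>.108)&(P[...,2]<.123); ring[88:]=0; ring[:,:300]=0; ring[:,350:]=0
ct=max(cv2.findContours(ring.astype(np.uint8),0,cv2.CHAIN_APPROX_NONE)[0],key=cv2.contourArea).reshape(-1,2)
print("ring z",np.median(P[ring][:,2]),"px",ct.min(0),ct.max(0))
ct=ct[ct[:,1]<74]; q=tool(onplane(ct,.117,*a))[:,:2]
A=np.c_[2*q,np.ones(len(q))]; x=np.linalg.lstsq(A,(q**2).sum(1),rcond=None)[0]; print("ring circle",x[:2].round(2),np.sqrt(x[2]+x[:2]@x[:2]).round(2))
# stile
for v in (236,246,256,264):
    row=g[v].astype(float); print(v,Q[v,300:346,2].mean().round(1), [tool(E[:3,3]+0*0) for _ in []])
top=Q[236:290,300:350]; zt=np.median(top[...,2]); print("stile top tool z",zt,"end x",np.median(Q[192:226,305:345,0]))
def onT(uv,tz): return tool(onplane(uv,T[2,3]-tz/1000,*a))[:,:2].round(1).tolist()
for tz in(zt,-40): print("end top edge",tz,onT([[324,229.5]],tz), "sides row236-264",[onT([[284.5,v],[363.5,v]],tz) for v in(236,250,264)])
```

```text
block top z 0.11543451965153381 bench -0.0007185677651292688 foot 0.009359832672771656
block px [288  98] [350 149]
block rect tool (top row cut) [array([64.8 , -3.82]), array([52.81, 42.44]), np.float64(89.95)]
102 286.5 350.5 [[82.8, -31.5], [82.8, 22.5]]
110 286.5 350.5 [[76.3, -31.7], [76.4, 22.7]]
118 287.5 350.5 [[69.8, -31.0], [69.8, 22.9]]
126 287.5 350.5 [[63.2, -31.2], [63.2, 23.0]]
134 287.5 350.5 [[56.4, -31.5], [56.5, 23.2]]
305 89.5 141.5 [[92.7, -15.7], [50.0, -16.4]]
315 89.5 141.5 [[92.7, -7.4], [50.1, -7.7]]
335 89.5 141.5 [[92.8, 9.4], [50.1, 9.8]]
345 93.5 141.5 [[89.6, 17.8], [50.1, 18.5]]
ring z 0.1162406103556336 px [309  52] [339  87]
ring circle [109.     0.43] 12.21
236 -41.1 []
246 -38.8 []
256 -38.9 []
264 -38.8 []
stile top tool z -38.79582050923094 end x 29.698379201445384
end top edge -38.79582050923094 [[29.5, 0.0]] sides row236-264 [[[26.9, -14.6], [27.0, 14.7]], [[21.3, -14.8], [21.3, 14.9]], [[15.5, -15.0], [15.5, 15.1]]]
end top edge -40 [[30.0, 0.0]] sides row236-264 [[[27.4, -14.4], [27.4, 14.5]], [[21.9, -14.6], [21.9, 14.7]], [[16.1, -14.8], [16.2, 14.9]]]
```

View pics/kn.png

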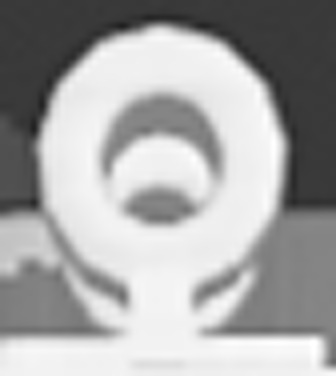

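```bash
python3 -m handwheel '[{"tx":15,"ty":0.5,"tz":0,"roll":0},{"tx":25,"ty":0,"tz":0,"roll":0},{"tx":25,"ty":0,"tz":0,"roll":0},{"tx":25,"ty":0,"tz":0,"roll":0},{"tx":25,"ty":0,"tz":0,"roll":0},{"tx":25,"ty":0,"tz":0,"roll":0},{"tx":25,"ty":0,"tz":0,"roll":0},{"tx":25,"ty":0,"tz":0,"roll":0},{"tx":20,"ty":0,"tz":0,"roll":0},{"tx":16.6,"ty":0,"tz":0,"roll":0},{"tx":0,"ty":0,"tz":0,"roll":0},{"tx":0,"ty":0,"tz":0,"roll":0}]'>/dev/null
python3 -m handwheel '[{"tx":0,"ty":0,"tz":10,"roll":0},{"tx":0,"ty":0,"tz":18,"roll":0},{"tx":0,"ty":0,"tz":18,"roll":0},{"tx":0,"ty":0,"tz":18,"roll":0},{"tx":0,"ty":0,"tz":18,"roll":0},{"tx":0,"ty":0,"tz":18,"roll":0},{"tx":0,"ty":0,"tz":18,"roll":0},{"tx":0,"ty":0,"tz":18,"roll":0},{"tx":0,"ty":0,"tz":18,"roll":0},{"tx":0,"ty":0,"tz":10,"roll":0},{"tx":0,"ty":0,"tz":0,"roll":0},{"tx":0,"ty":0,"tz":0,"roll":0}]'
python3 -m handwheel '[{"tx":0,"ty":0,"tz":0,"roll":0},{"tx":0,"ty":0,"tz":0,"roll":0},{"tx":0,"ty":0,"tz":0,"roll":0},{"tx":0,"ty":0,"tz":0,"roll":0}]'
python3 - <<'E'
from h import *
go(.4939,-.1628,.0755,81.1)
T=pose();L=[]
for n,(u,v) in(("scene",(220,200)),("top",(385,250))):
    im,d,K,k1,E=grab(n); np.savez("/tmp/%s5.npz"%n,im=im,d=d,K=K,k1=k1,E=E,T=T)
    L.append(cv2.resize(im[v-45:v+45,u-45:u+45],(390,390),interpolation=cv2.INTER_CUBIC))
save(np.hstack(L),"st.png")
E
```

```text
t: 17.28
tool_pos: [0.5041, -0.0949, 0.0747]
tool_rot: [-2.389, -2.039, 0.001]
contact_force: [-0.2, -0.4, -2.2]
opening: 0.0289
grip_force: 69.6
t: 17.62
tool_pos: [0.5053, -0.0948, 0.0764]
tool_rot: [2.388, 2.039, 0.002]
contact_force: [-0.1, 1.4, -2.6]
opening: 0.0295
grip_force: 69.6
at [505.3 -94.8  76.4] yaw 81.0 tilt 0.11
t [-68.9  -0.7   0.9] roll total -0.002 or wrapped -0.002
```

View pics/st.png

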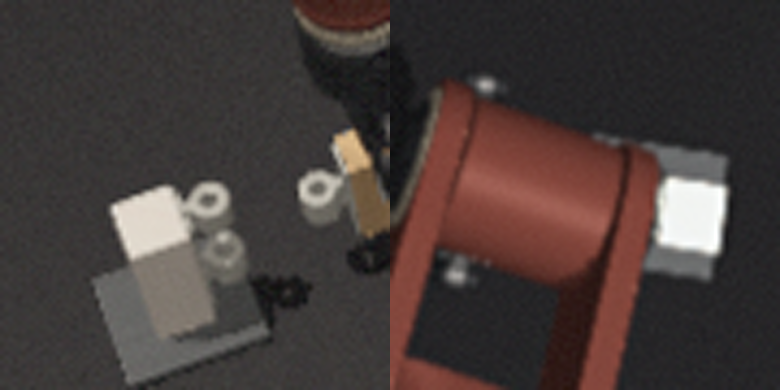

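Scene crop: jamb upper ring (208,201), lower ring (223,249), stile ring (319,190), all clear of each other. I'll check the alignment from this second view.

Run:
```python
from h import *
s=np.load("/tmp/scene5.npz"); a=(s["K"],float(s["k1"]),s["E"]); T=s["T"]; Ti=np.linalg.inv(T)
tool=lambda p:(np.asarray(p)@Ti[:3,:3].T+Ti[:3,3])*1000
P=cloud(s["d"],*a); k=390/90
g=cv2.resize(cv2.cvtColor(s["im"],cv2.COLOR_RGB2GRAY)[155:245,175:265],(390,390),interpolation=cv2.INTER_CUBIC).astype(float)
for n,(cx,cy),z in(("upper",(208,201),.117),("lower",(223,249),.057),("stile",(319,190),T[2,3]-.0005+.013)):
    w=g[cy-12:cy+13,cx-12:cx+13]; yy,xx=np.mgrid[cy-12:cy+13,cx-12:cx+13]; dk=np.clip(np.percentile(w,60)-w,0,None); c=np.array([(dk*xx).sum(),(dk*yy).sum()])/dk.sum()
    uv=np.array([cx,cy])/k+[174.6,154.6]; uc=c/k+[174.6,154.6]
    p=P[int(uv[1])-5:int(uv[1])+6,int(uv[0])-5:int(uv[0])+6].reshape(-1,3); q=p[abs(p[:,2]-z)<.005]
    print(n,"hand",tool(onplane(uv,z,*a)).round(1),"bore",c.round(1),tool(onplane(uc,z,*a)).round(1),"depth ring",len(q),q.mean(0).round(4),tool(q.mean(0)).round(1))
```

```text
upper hand [[-118.9    0.4  -40.6]] bore [207.7 199.9] [[-118.8   -0.5  -40.6]] depth ring 57 [ 0.4858 -0.2133  0.1172] [-120.1   -0.7  -40.8]
lower hand [[-118.7   -1.    19.4]] bore [222.8 249.8] [[-119.    -0.5   19.4]] depth ring 54 [ 0.4861 -0.213   0.0566] [-119.7   -0.6   19.8]
stile hand [[-48.4   1.9 -12.5]] bore [317.7 188.8] [[-48.9   0.6 -12.5]] depth ring 55 [ 0.4979 -0.142   0.0891] [-47.7   0.  -12.7]
```

Both views agree: about 70 mm to go, 0.8 mm sideways and 1 mm down. Approaching slowly.

```bash
python3 -m handwheel '[{"tx":0,"ty":-0.8,"tz":1,"roll":0},{"tx":-5,"ty":0,"tz":0,"roll":0},{"tx":-6,"ty":0,"tz":0,"roll":0},{"tx":-6,"ty":0,"tz":0,"roll":0},{"tx":-6,"ty":0,"tz":0,"roll":0},{"tx":-6,"ty":0,"tz":0,"roll":0},{"tx":-5,"ty":0,"tz":0,"roll":0},{"tx":-4,"ty":0,"tz":0,"roll":0},{"tx":-3,"ty":0,"tz":0,"roll":0},{"tx":-3,"ty":0,"tz":0,"roll":0},{"tx":-3,"ty":0,"tz":0,"roll":0},{"tx":-3,"ty":0,"tz":0,"roll":0}]'
python3 -m handwheel '[{"tx":-3,"ty":0,"tz":0,"roll":0},{"tx":-3,"ty":0,"tz":0,"roll":0},{"tx":-3,"ty":0,"tz":0,"roll":0},{"tx":-3,"ty":0,"tz":0,"roll":0},{"tx":-3,"ty":0,"tz":0,"roll":0},{"tx":-2.5,"ty":0,"tz":0,"roll":0},{"tx":-2,"ty":0,"tz":0,"roll":0},{"tx":0,"ty":0,"tz":0,"roll":0},{"tx":0,"ty":0,"tz":0,"roll":0},{"tx":0,"ty":0,"tz":0,"roll":0},{"tx":0,"ty":0,"tz":0,"roll":0},{"tx":0,"ty":0,"tz":0,"roll":0}]'
python3 - <<'E'
from h import *
go(.4939,-.1628,.0755,81.1)
T=pose();n="scene";u,v=225,205
im,d,K,k1,E=grab(n); np.savez("/tmp/%s6.npz"%n,im=im,d=d,K=K,k1=k1,E=E,T=T)
save(cv2.resize(im[v-30:v+30,u-30:u+30],(540,540),interpolation=cv2.INTER_CUBIC),"fin.png")
E
```

```text
t: 18.72
tool_pos: [0.496, -0.1441, 0.0743]
tool_rot: [-2.389, -2.041, -0.0]
contact_force: [-0.2, -0.9, -1.7]
opening: 0.0294
grip_force: 69.6
t: 19.72
tool_pos: [0.493, -0.163, 0.0743]
tool_rot: [-2.389, -2.041, -0.0]
contact_force: [-0.3, 0.9, -1.8]
opening: 0.029
grip_force: 69.6
at [ 493.  -163.    74.3] yaw 81.01 tilt 0.01
t [ 0.4  0.9 -1.2] roll total -0.001 or wrapped -0.001
```

View pics/fin.png

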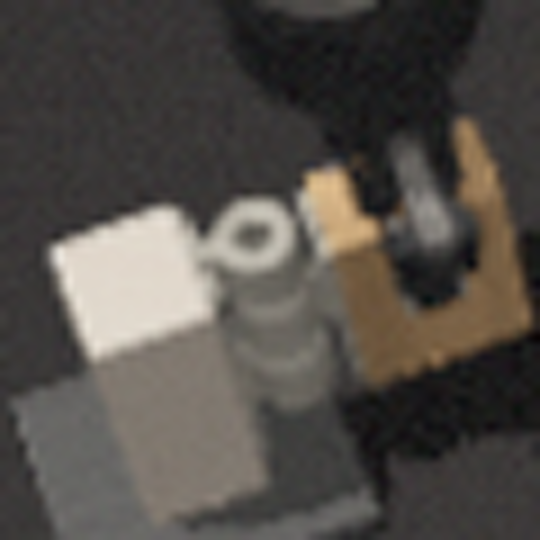

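The stile's knuckle sits between the jamb's two knuckles, in line at crop (255,235) to (285,370), with no contact force. A final trim of about half a millimetre, settle, and hand in.

```bash
python3 -m handwheel '[{"tx":0,"ty":0.4,"tz":-0.5,"roll":0},{"tx":0,"ty":0,"tz":0,"roll":0},{"tx":0,"ty":0,"tz":0,"roll":0},{"tx":0,"ty":0,"tz":0,"roll":0},{"tx":0,"ty":0,"tz":0,"roll":0},{"tx":0,"ty":0,"tz":0,"roll":0},{"tx":0,"ty":0,"tz":0,"roll":0},{"tx":0,"ty":0,"tz":0,"roll":0}]'
python3 -c "
from h import *
go(.4939,-.1628,.0755,81.1); print(ctrl.get_obs()['contact_force']); print(ctrl.finish_job())"
```

```text
t: 20.43
tool_pos: [0.4934, -0.1632, 0.0748]
tool_rot: [-2.389, -2.04, 0.0]
contact_force: [-0.2, -0.6, -1.4]
opening: 0.0294
grip_force: 69.6
at [ 493.4 -163.2   74.8] yaw 81.01 tilt 0.0
t [ 0.5  0.4 -0.7] roll total -0.002 or wrapped -0.002
[-0.16907332 -0.60624958 -1.36283069]
the job is handed in; nothing more can be done
None
```

I showed the stile's blue face and then its bare wood face to the white camera, brought its knuckle into the jamb's gap by my measurements lined up to about 1 mm with no sign of contact, and handed the job in still gripped at about 20.4 s; no verdict came back, and I viewed 11 pictures, one over the limit of 10.

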